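Ready the sample board and aim the touch-up spray can

ROBOT

A 7-joint arm with a two-finger parallel gripper is mounted at the origin on the work surface. World frame = base frame: x ahead of the robot, y to its left, z up, the work surface at z = 0. Lengths are in m, angles in rad, forces in N, time in s.
With the tool pointing down it reaches from about 0.4 to 0.9 m from the base axis. Payload 5.5 kg.
Tool frame: the origin (TCP) lies midway between the tips of the shut fingers; the grasp point (between the pads) lies 19 mm behind it; x points along the fingers, y is the direction in which the jaws open and shut, and the axes are right-handed (so a half turn about x gives the same grasp; the last joint's range is limited). The gripper opens to 85 mm and grips with 20 to 120 N. Pads are 22 mm wide; open, the fingers measure 114 mm over their backs; the gripper's body (76 mm by 85 mm) begins 54 mm behind the grasp point. The pads swing forward as they close: fully open they stand 13 mm farther back than shut.
Start: joints at [1.493, 0.501, -0.427, 1.55, 0.221, 1.138, -0.21], TCP at [0.217, -0.613, 0.2] pointing down, gripper open.
Joint ranges: [-2.88, 2.88], [-0.31, 2.03], [-1.54, 1.56], [0.2, 2.42], [-1.41, 4.55], [0.19, 2.02], [-2.57, 2.57]. Speed limits (rad/s): [2.57, 2.57, 3.14, 3.14, 3.14, 3.14, 3.14].

INTERFACE

Orientations are given as a unit quaternion [w, x, y, z].
In Python, from plant import env, vision gives the robot as it stands. The module is installed in compiled form; this text tells all that it offers.
- The arm moves only by the shell command python3 -m crank 'ROWS'. ROWS is JSON, one flat list of numbers, 5 for each row, row after row: the shift along the world's x, y, z in mm, then the turn about the world's z in degrees, then the closure, from 0 (fully open) to 1 (shut). A call has 1 to 20 rows; each row shifts and turns the commanded pose from where the row before left it; what a row does not reach is not made up. A row lasts 1/8 s, in which the tool goes at most 62.5 mm and 10.7 degrees, less where a joint would pass 70% of its speed; a pose out of reach is approached as far as the arm can. A call with a gripper value outside its range is refused whole. The fingers move at their own pace and stop on an object; the grip force is fixed at half the most. Time passes only in rows, so rows that do not move let the fingers close. It gives the time, the measured TCP pose, the force and the opening at its end, in the units of the state.
- env.read_state(): the state, without advancing time (a new reading comes with each control period).
- vision.read_camera(name): name is "scene" or "top"; returns a dict with "pixels" (384x512x3 uint8, blue, green, red), "fx", "fy", "cx", "cy" (pixels), "R" (3x3) and "t" (3): a world point X has camera coordinates R X + t. Camera axes: x right, y down, z forward; pixel columns grow to the right and rows downward; lengths in m; the calibration is good to about 2 mm. A picture is of the moment at which its call begins. There is no depth.
- env.finish_job(): hands the job in, once; it reports no verdict.
The state is a dict: "time": time; "q": joint angles; "qd": joint speeds; "tau": joint torques, N m; "ee_pos": TCP position; "tool_rot": TCP orientation; "force": force on the tool from outside, world axes, zero at the start; "wrist_torque": the same for the moment, N m; "finger_gap": finger opening in m.
Only numpy, scipy, OpenCV 4.12 (cv2) and the standard library are available. Lean on these libraries where they do the work, as an engineer would, in place of code of your own. Each camera call takes 0.05 s, during which the arm holds its last target.

TASK

We are about to spray a colour sample. Lay the wooden sample board flat and square in the pocket of the spray jig and let go of it; then draw the small spray can that has its nozzle bare (not the capped one) out of the stand and finish holding it up in the air, tipped forward by about 45 degrees, with its nozzle pointing down at the middle of the board from about 20 cm away. Keep holding it still there, do not put it down, and leave the capped can, mug, calculator and stapler where they are.

Things in the scene. Friction and masses are not known exactly. Their poses are not given: they have to be found in the camera images.
- board: Loose pale wooden sample board, plain flat block 90 (its x) x 50 (its y) x 14 mm thick, about 50 g, lying flat on the counter. Origin: centre of its underside, z up. Either end may go either way round in the jig; the same face stays up.
- board_top (a point): Centre of the board's upper face, 14 mm above the board's origin: the point to aim the nozzle at.
- jig: Spray jig fixed to the counter: dark steel base plate 126 (its x) x 92 (its y) x 6 mm, with four L-shaped corner stops of 10 mm round steel rod lying on it (their tops 16 mm above the counter) that enclose the pocket. Between the stops the middle 50 mm of each long side is open down to the base plate, for fingers. Origin: centre of the base's underside, on the counter.
- pocket (a point): Centre of the pocket floor (top of the base plate, 6 mm above the counter); the board's origin belongs here. Pocket 94 x 54 mm, long side along the jig's x: the board has 2 mm to spare on each side; seated, its upper face is 20 mm above the counter, 4 mm above the rods.
- stand: Plywood can stand fixed to the counter, a block 80 (x) x 200 (y) x 55 mm high with two round upright wells 43 mm in diameter and 45 mm deep, 110 mm apart along its y (at y = -55 and +55 mm). One holds the bare-nozzle can, the other the capped can. Origin: centre of its underside.
- can: Loose small aerosol can with a bare nozzle, upright in one well of the stand, 10 mm above the counter. Aluminium cylinder, diameter 40, 95 mm tall, white band; then a shoulder and a black push button (top at 122 mm). Its lower 45 mm are inside the stand; grip the wall 45 to 95 mm above its origin. 100 to 190 g. Origin: centre of its underside; z up its axis; +x is the way it sprays.
- nozzle (a point): Tip of the thin black spout tube (diameter 8 mm) that sticks out sideways from the button, at (32, 0, 116) mm in the can's frame; it sprays straight along the can's +x. At the start the spout is turned roughly towards the robot, within about 70 degrees either side.
- capped_can: The other can, same body, with a black cylindrical cap (130 mm tall in all) and no spout, in the other well. Leave alone.
- mug: White mug, 76 mm wide, 85 mm tall, beyond the work. Origin: centre of its underside. Leave alone.
- calculator: Grey desk calculator 150 x 105 x 18 mm, beyond the work. Origin: centre of its underside. Leave alone.
- stapler: Desk stapler 130 x 34 mm, about 50 mm tall, beyond the work. Origin: centre of its underside. Leave alone.
There are look-alikes about, which are no part of the job. What is shaped like the can but orange or red is not meant. There is more than one size of the board; the one meant has the size given above.

How it is judged:
By the outcome, as a careful person would: the job done as asked, in the order asked, and still so for the second after the job is handed in, while the arm keeps its last pose, push and grip.
It also fails if it takes over 56 s, if anything falls off the work surface, if the arm or the gripper's body presses on something with over 40 N, if the wrist force passes 120 N, or if a joint passes its speed limit or range.

## Working session

There is one attempt and no reset: what is moved stays moved. The work goes in short steps, Python scripts to look and compute and a shell command to move; the robot and the scene stay as the last step left them, time stands still between calls to the robot, and variables do not carry over. Pictures are saved under pics/ and viewed, and the job is handed in when it is done.

```bash
mkdir -p pics
cat > h.py <<'E'
import numpy as np,cv2,pickle
from plant import env,vision
def snap(tag):
    o={}
    for n in("scene","top"):
        c=vision.read_camera(n); o[n]={k:np.array(v) for k,v in c.items()}
        cv2.imwrite(f"pics/{tag}_{n}.png",o[n]["pixels"])
    pickle.dump(o,open(f"{tag}.pkl","wb")); return o
def load(tag): return pickle.load(open(f"{tag}.pkl","rb"))
def ray(c,u,v):
    d=np.array([(u-c["cx"])/c["fx"],(v-c["cy"])/c["fy"],1.]); R=c["R"]
    return -R.T@c["t"], R.T@d
def onz(c,u,v,z):
    o,d=ray(c,u,v); return o+d*(z-o[2])/d[2]
def tri(c1,p1,c2,p2):
    o1,d1=ray(c1,*p1);o2,d2=ray(c2,*p2)
    s=np.linalg.lstsq(np.c_[d1,-d2],o2-o1,rcond=None)[0]
    a,b=o1+d1*s[0],o2+d2*s[1]; return (a+b)/2,np.linalg.norm(a-b)
def proj(c,X):
    x=c["R"]@np.array(X)+c["t"]; return float(c["fx"]*x[0]/x[2]+c["cx"]),float(c["fy"]*x[1]/x[2]+c["cy"])
def crop(c,u0,v0,u1,v1,k,fn):
    cv2.imwrite(fn,cv2.resize(c["pixels"][v0:v1,u0:u1],None,fx=k,fy=k,interpolation=cv2.INTER_CUBIC))
E
python3 - <<'E'
from h import *
o=snap("a")
for n in o: c=o[n];print(n,c["fx"],c["cx"],c["cy"],(-c["R"].T@c["t"]).round(3),c["R"].round(3).tolist())
s=env.read_state();print({k:np.round(s[k],3) for k in s})
E
```

```text
scene 464.4881071105025 253.05256208544625 192.0168312564408 [1.138 0.579 0.936] [[-0.681, 0.732, 0.017], [0.524, 0.503, -0.688], [-0.512, -0.459, -0.726]]
top 495.13060555538135 255.8161115940067 189.88145486502444 [0.293 0.064 1.306] [[0.04, -0.999, 0.004], [-0.973, -0.04, -0.228], [0.228, 0.005, -0.974]]
{'time': np.float64(0.1), 'q': array([ 1.493,  0.502, -0.427,  1.551,  0.221,  1.138, -0.21 ]), 'qd': array([ 0.002, -0.002, -0.001, -0.003, -0.001, -0.001,  0.002]), 'tau': array([-1.1000e-02, -5.7081e+01, -5.8390e+00, -2.8175e+01,  1.0000e-02,
        5.0000e-03,  0.0000e+00]), 'ee_pos': array([ 0.217, -0.612,  0.199]), 'tool_rot': array([-0.119, -0.697, -0.121,  0.697]), 'force': array([-0.155, -0.015,  0.014]), 'wrist_torque': array([0.034, 0.03 , 0.036]), 'finger_gap': np.float64(0.086)}
```

View pics/a_scene.png

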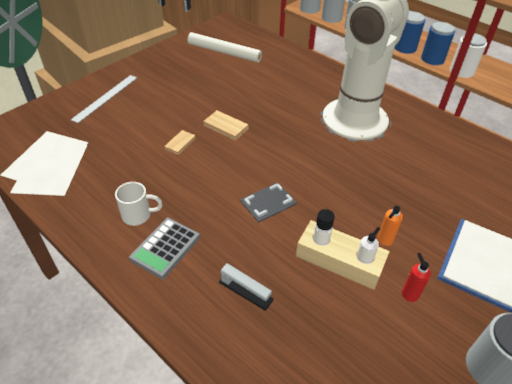

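View pics/a_top.png

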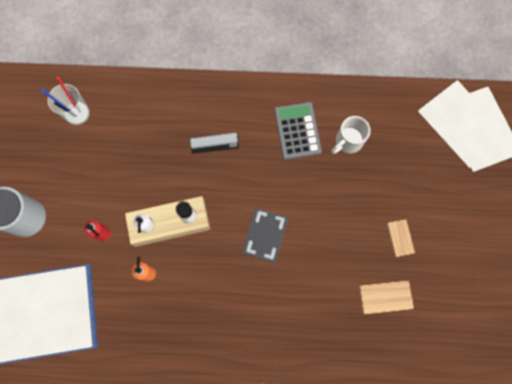

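Two board-like things: the large one at top (387,297) / scene (226,124), and the small one at top (401,238) / scene (180,142). Bare-nozzle can: white, at top (143,223) / scene (370,247); orange at top (144,270) and red at top (97,231) are look-alikes; the capped can is at top (186,211). Next, enlarged crops.

Run:
```python
from h import *
o=load("a");t=o["top"];s=o["scene"]
A=[cv2.resize(t["pixels"][v0:v1,u0:u1],(400,300),interpolation=cv2.INTER_CUBIC) for u0,v0,u1,v1 in[(350,210,450,285+0),(350,260,450,335),(110,180,230,270),(225,195,305,255)]]
cv2.imwrite("pics/b_top.png",np.vstack([np.hstack(A[:2]),np.hstack(A[2:])]))
A=[cv2.resize(s["pixels"][v0:v1,u0:u1],(400,300),interpolation=cv2.INTER_CUBIC) for u0,v0,u1,v1 in[(150,112,210,157),(196,102,256,147),(290,200,410,290),(230,172,310,232)]]
cv2.imwrite("pics/b_scene.png",np.vstack([np.hstack(A[:2]),np.hstack(A[2:])]))
```

```text
(no output)
```

View pics/b_top.png

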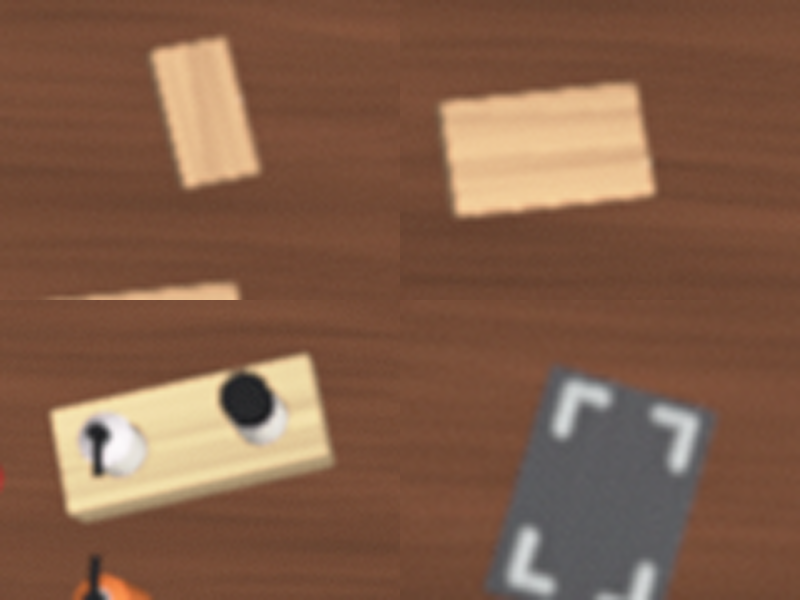

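View pics/b_scene.png

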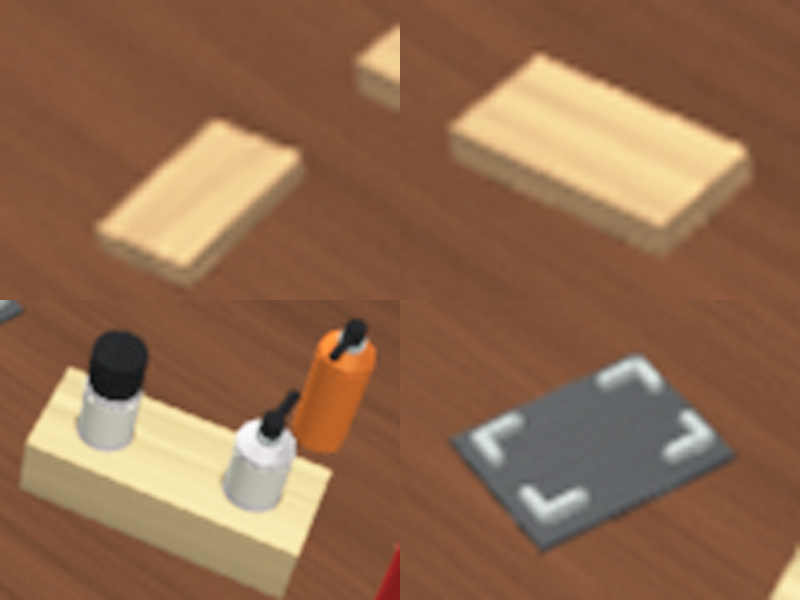

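Run:
```python
from h import *
o=load("a");t=o["top"];s=o["scene"]
def P(l,u0,v0,k): return [(u0+(x+.5)/k-.5,v0+(y+.5)/k-.5) for x,y in l]
def rep(nm,c,l,z):
    X=np.array([onz(c,*p,z)for p in l]); print(nm,(X.mean(0)[:2]*1e3).round(1),"edges",[round(1e3*float(np.linalg.norm(X[i]-X[(i+1)%4])),1)for i in range(4)],"ang",[round(float(np.degrees(np.arctan2(*(X[(i+1)%4]-X[i])[1::-1]))),1) for i in range(4)]); print((X[:,:2]*1e3).round(0).tolist())
    return X
bt=P([(40,103),(237,83),(255,193),(57,217)],350,260,4)
bs=P([(140,55),(348,152),(263,222),(50,130)],196,102,20/3)
st=P([(150,50),(226,37),(260,173),(184,188)],350,210,4)
rep("big top",t,bt,.014);rep("big scene",s,bs,.014);rep("small top",t,st,.014)
gt=P([(50,112),(310,55),(333,163),(70,215)],110,180,10/3)
gs=P([(72,70),(330,172),(297,255),(30,140)],290,200,10/3)
rep("stand top",t,gt,.055);rep("stand scene",s,gs,.055)
# triangulated heights: match by nearest
for n,a,b,z in(("board",bt,bs,.014),("stand",gt,gs,.055)):
    A=[onz(t,*p,z) for p in a]
    for p,X in zip(a,A):
        q=min(b,key=lambda q:np.linalg.norm(onz(s,*q,z)-X)); print(n,[x.round(4).tolist() if i==0 else round(float(x),4) for i,x in enumerate(tri(t,p,s,q))])
crop(t,230,195,300,275,7,"pics/c_jt.png");crop(s,235,175,305,230,8,"pics/c_js.png");crop(t,120,190,170,250,10,"pics/c_ct.png");crop(s,340,215,410,275,9,"pics/c_cs.png")
```

```text
big top [ 329.4 -273.8] edges [128.1, 69.2, 127.5, 71.3] ang [-82.1, -172.3, 98.9, 8.2]
[[355.0, -205.0], [373.0, -332.0], [304.0, -342.0], [285.0, -216.0]]
big scene [ 324.8 -275.9] edges [126.7, 65.6, 123.1, 72.2] ang [97.2, 6.4, -79.8, -170.5]
[[299.0, -344.0], [283.0, -218.0], [348.0, -210.0], [370.0, -332.0]]
small top [ 483.2 -314.7] edges [51.6, 91.2, 51.1, 92.3] ang [-78.0, -167.7, 103.3, 12.6]
[[523.0, -280.0], [533.0, -330.0], [444.0, -350.0], [433.0, -300.0]]
stand top [497.2 294.1] edges [203.8, 86.8, 202.5, 81.8] ang [-75.0, -164.6, 103.6, 16.4]
[[511.0, 404.0], [564.0, 207.0], [481.0, 184.0], [433.0, 381.0]]
stand scene [499.1 296.4] edges [196.4, 78.0, 197.6, 74.6] ang [105.3, 15.3, -75.7, -165.6]
[[488.0, 192.0], [436.0, 381.0], [512.0, 402.0], [560.0, 210.0]]
board [[0.3548, -0.2037, 0.022], 0.0002]
board [[0.3721, -0.3307, 0.0162], 0.0024]
board [[0.3039, -0.3392, 0.0194], 0.0019]
board [[0.2849, -0.2154, 0.0164], 0.0007]
stand [[0.5115, 0.4029, 0.0558], 0.002]
stand [[0.5626, 0.2091, 0.0564], 0.0047]
stand [[0.4814, 0.1864, 0.0448], 0.0026]
stand [[0.4334, 0.3812, 0.0519], 0.0013]
```

View pics/c_jt.png

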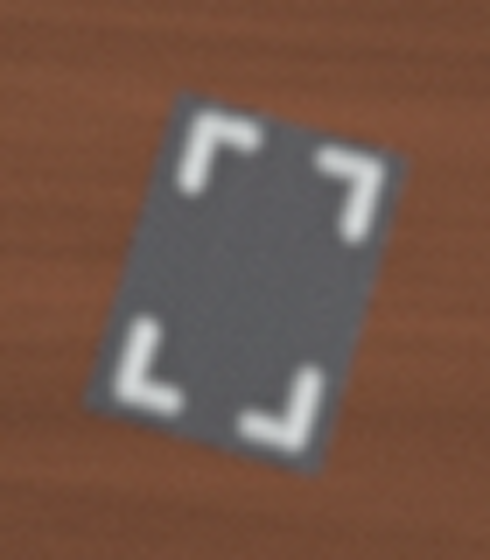

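View pics/c_js.png

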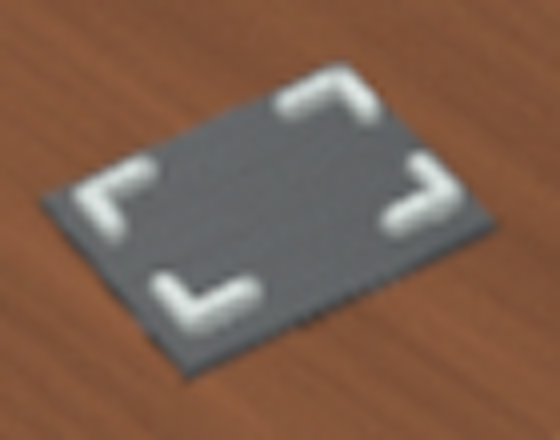

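View pics/c_ct.png

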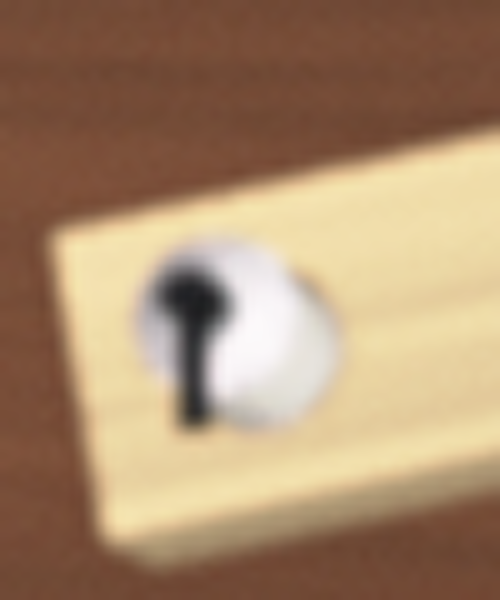

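View pics/c_cs.png

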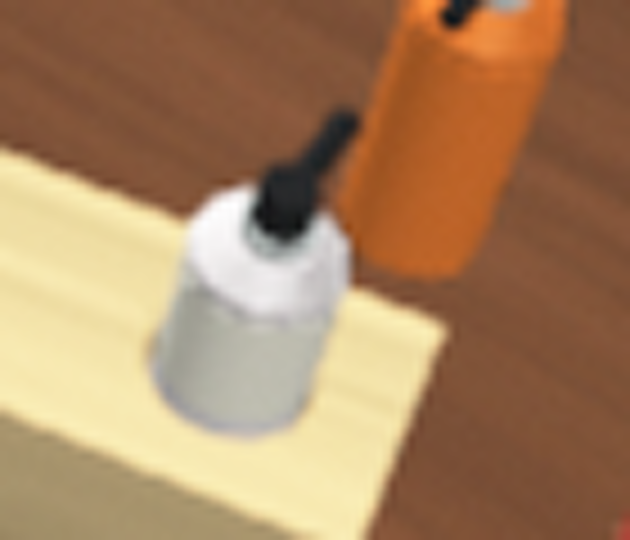

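```bash
cat > m2.py <<'E'
from h import *
o=load("a");t=o["top"];s=o["scene"]
def P(l,u0,v0,k): return [(u0+(x+.5)/k-.5,v0+(y+.5)/k-.5) for x,y in l]
def rep(nm,c,l,z):
    X=np.array([onz(c,*p,z)for p in l]); print(nm,(X.mean(0)[:2]*1e3).round(1),"edges",[round(1e3*float(np.linalg.norm(X[i]-X[(i+1)%4])),1)for i in range(4)],"ang",[round(float(np.degrees(np.arctan2(*(X[(i+1)%4]-X[i])[1::-1]))),1) for i in range(4)])
    return X
def trim(nm,a,b,z):
    A=[onz(t,*p,z) for p in a];r=[]
    for p,X in zip(a,A):
        q=min(b,key=lambda q:np.linalg.norm(onz(s,*q,z)-X)); r.append(tri(t,p,s,q)[0])
    print(nm,"tri mean",(np.mean(r,0)*1e3).round(1),"z",[round(float(x[2])*1e3,1) for x in r])
E
python3 - <<'E'
from m2 import *
st=P([(150,50),(226,37),(260,173),(184,188)],350,210,4)
ss=P([(215,120),(302,157),(185,267),(97,232)],150,112,20/3)
rep("board top",t,st,.014);rep("board scene",s,ss,.014);trim("board",st,ss,.014)
jt=P([(178,92),(407,157),(315,472),(88,405)],230,195,7)
js=P([(340,62),(496,225),(188,378),(42,200)],235,175,8)
rep("jig top",t,jt,.006);rep("jig scene",s,js,.006);trim("jig",jt,js,.006)
# rod corners (centreline tops)
jt=P([(203,118),(374,163),(297,440),(127,394)],230,195,7)
js=P([(340,72),(455,190),(192,313),(85,190)],235,175,8)
rep("rods top",t,jt,.016);rep("rods scene",s,js,.016);trim("rods",jt,js,.016)
a=P([(192,288),(194,426)],120,190,10);b=P([(288,185),(352,115)],340,215,9)
for i in(0,1): print("button/tip tri",tri(t,a[i],s,b[i]),onz(t,*a[i],(.132,.127)[i])[:2],onz(s,*b[i],(.132,.127)[i])[:2])
# stand axis
c=np.array([.498,.295]);print("wells",[c+55e-3*k*np.array([-np.sin(np.radians(15.2)),np.cos(np.radians(15.2))])for k in(-1,1)])
print(cv2.minAreaRect(np.array([[1,1],[2,2],[3,1]],np.float32))[1])
E
```

```text
board top [ 483.2 -314.7] edges [51.6, 91.2, 51.1, 92.3] ang [-78.0, -167.7, 103.3, 12.6]
board scene [ 484.2 -312.7] edges [50.2, 89.6, 47.9, 92.0] ang [101.6, 12.5, -75.6, -166.0]
board tri mean [ 483.2 -314.9   12.3] z [13.9, 11.1, 12.6, 11.5]
jig top [477.8  42. ] edges [90.7, 124.4, 88.3, 124.0] ang [-103.8, 165.4, 75.9, -13.5]
jig scene [478.9  43.1] edges [91.6, 125.3, 91.9, 123.7] ang [76.1, -13.8, -104.9, 166.0]
jig tri mean [477.9  42.1   4.5] z [3.2, 5.3, 5.7, 3.7]
rods top [477.3  41. ] edges [66.8, 108.3, 65.3, 108.1] ang [-102.7, 166.3, 77.2, -12.9]
rods scene [477.6  42.1] edges [66.4, 105.4, 64.8, 104.9] ang [76.7, -14.9, -103.7, 165.9]
rods tri mean [477.1  41.3  15.2] z [17.2, 16.7, 14.1, 12.9]
button/tip tri (array([0.4865512 , 0.34799844, 0.13301151]), np.float64(0.00025625673129567637)) [0.48677597 0.34812724] [0.48565598 0.34781442]
button/tip tri (array([0.45364899, 0.34581315, 0.12906614]), np.float64(0.0012810309811168207)) [0.45421794 0.34572537] [0.45151798 0.34574982]
wells [array([0.5124204 , 0.24192409]), array([0.4835796 , 0.34807591])]
(1.4142134189605713, 1.4142134189605713)
```

Board meant: the small-looking one, measured at 91 x 51 mm (the other is 127 x 70). Its top face is at 12–14 mm, centre (483.5, -314), yaw 12.6°. The jig is at (478, 42), yaw -13.8°. The can is at (485, 348), spout heading about 184°. I'll move above the board.

```bash
python3 -m crank '[27,30,0,-1,0, 27,30,0,-1,0, 27,30,0,-1,0, 27,30,0,-1,0, 27,30,0,-1,0, 27,30,-15,-1,0, 27,30,-15,-1,0, 27,30,-15,0,0, 27,30,-15,0,0, 23,28,-20,0,0, 0,0,-40,0,0, 0,0,0,0,0]'
python3 - <<'E'
from h import *
o=snap("d");t=o["top"];s=o["scene"]
from scipy.spatial.transform import Rotation as Ro
st=env.read_state();q=st["tool_rot"];R=Ro.from_quat([q[1],q[2],q[3],q[0]]).as_matrix();print(st["time"],st["ee_pos"],R[:,0].round(3),np.degrees(np.arctan2(R[1,1],R[0,1])),st["force"].round(2))
a=[cv2.resize(c["pixels"][v0:v0+90,u0:u0+120],(400,300),interpolation=cv2.INTER_CUBIC) for c,u0,v0 in((t,340,190),(s,120,90))]
cv2.imwrite("pics/d2.png",np.hstack(a))
E
```

```text
time: 1.6
ee_pos: [0.4805, -0.3126, 0.0768]
tool_rot: [-0.076, -0.701, -0.079, 0.705]
force: [0.2, -0.9, -0.0]
finger_gap: 0.0853
1.7 [ 0.48291905 -0.31500032  0.08012457] [-0.001  0.    -1.   ] -77.51238979296761 [ 0.12 -0.7   0.85]
```

View pics/d2.png

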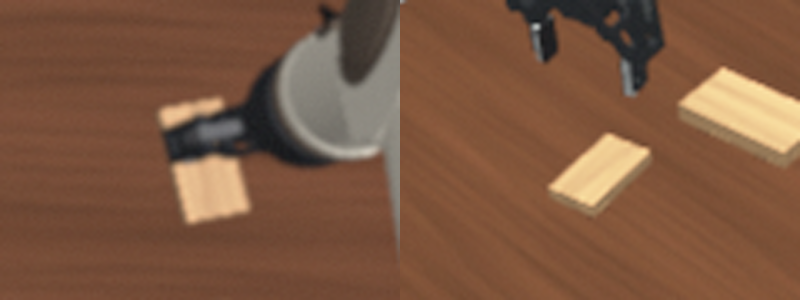

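The picture shows the fingers straddling the board's long sides, jaw axis 102.5°. I'll descend and close.

```bash
python3 -m crank '[0,0,-30,0,0, 0,0,-30,0,0, 0,0,-12,0,0, 0,0,-6,0,0, 0,0,0,0,0]'; python3 -m crank '[0,0,0,0,1,0,0,0,0,1,0,0,0,0,1,0,0,0,0,1,0,0,0,0,1,0,0,0,0,1]'
```

```text
time: 2.33
ee_pos: [0.4838, -0.3152, 0.0027]
tool_rot: [0.077, 0.703, 0.077, -0.703]
force: [0.0, 0.0, 0.1]
finger_gap: 0.0855
time: 3.08
ee_pos: [0.4833, -0.3146, 0.0019]
tool_rot: [-0.077, -0.703, -0.077, 0.703]
force: [0.6, 0.2, -0.2]
finger_gap: -0.0
```

The fingers shut fully, so I missed. I'll look.

Run:
```python
from h import *
o=snap("e");t=o["top"];s=o["scene"]
a=[cv2.resize(c["pixels"][v0:v0+60,u0:u0+80],(400,300),interpolation=cv2.INTER_CUBIC) for c,u0,v0 in((t,360,210),(s,140,110))]
cv2.imwrite("pics/e2.png",np.hstack(a))
```

```text
(no output)
```

View pics/e2.png

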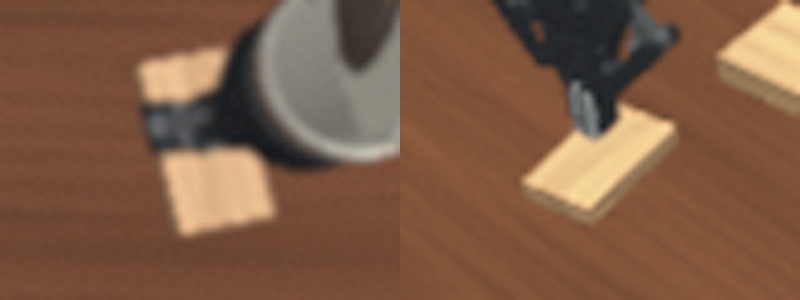

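Run:
```python
from h import *
o=load("e");s=o["scene"];t=o["top"]
for z in(.0,.005,.01,.015,.02):print(z,proj(s,[.4833,-.3146,z]))
st=env.read_state();print(st["ee_pos"],st["force"],st["wrist_torque"],st["tau"].round(1),st["finger_gap"])
crop(s,150,90,210,150,10,"pics/e3.png")
```

```text
0.0 (179.93805052547063, 143.5793082533588)
0.005 (179.77952654534954, 142.3324084106189)
0.01 (179.62019122211063, 141.07912679771826)
0.015 (179.4600383109584, 139.81941429505758)
0.02 (179.2990615028456, 138.55322127765206)
[ 0.48330097 -0.31458403  0.00189048] [-0.36033318 -0.32173963 -0.68344508] [ 0.01446908 -0.01650206 -0.01115344] [ -0.  -55.6  -7.  -19.3   0.    0.    0. ] 8.912748187867927e-05
```

View pics/e3.png

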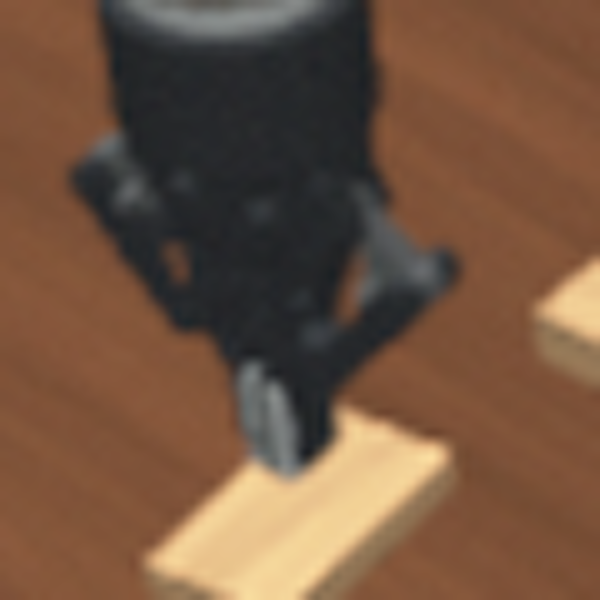

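Run:
```python
from h import *
o=load("d");s=o["scene"]
d=np.array([np.cos(np.radians(102.5)),np.sin(np.radians(102.5)),0])
for z in(.08,.09,.1,.11):print(z,[np.round(proj(s,np.array([.4829,-.315,z])+k*d*.043),1).tolist() for k in(-1,1)])
crop(s,145,70,205,130,10,"pics/d3.png")
```

```text
0.08 [[165.7, 118.0], [189.2, 127.5]]
0.09 [[165.2, 115.3], [188.9, 124.8]]
0.1 [[164.8, 112.5], [188.7, 122.1]]
0.11 [[164.4, 109.8], [188.4, 119.3]]
```

View pics/d3.png

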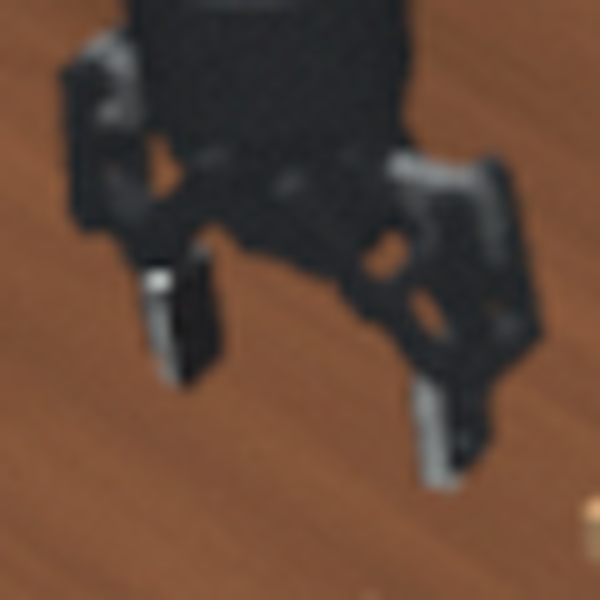

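Held against the picture, the real fingertips stand about 17–18 mm higher than the reported TCP: shut tips at z≈0.02 for a TCP of 0.002, open tips at 0.11 for 0.08. So they closed above the board, which has not moved. I'll open, go 16 mm lower and watch the force.

```bash
python3 -m crank '[0,0,10,0,0, 0,0,0,0,0, 0,0,0,0,0, 0,0,0,0,0, 0,0,0,0,0, 0,0,-10,0,0, 0,0,-8,0,0, 0,0,-8,0,0, 0,0,0,0,0]'; python3 -m crank '[0,0,0,0,1,0,0,0,0,1,0,0,0,0,1,0,0,0,0,1,0,0,0,0,1,0,0,0,0,1]'
```

```text
time: 4.3
ee_pos: [0.4825, -0.3141, -0.0152]
tool_rot: [-0.077, -0.702, -0.078, 0.703]
force: [0.3, 0.1, 0.2]
finger_gap: 0.0853
time: 5.05
ee_pos: [0.4833, -0.3146, -0.0141]
tool_rot: [0.077, 0.703, 0.077, -0.703]
force: [-0.4, -0.5, 0.2]
finger_gap: 0.0001
```

Run:
```python
from h import *
o=snap("f");s=o["scene"];t=o["top"]
crop(s,150,90,210,150,8,"pics/f3.png");crop(t,360,200,420,260,8,"pics/f4.png")
```

```text
(no output)
```

View pics/f3.png

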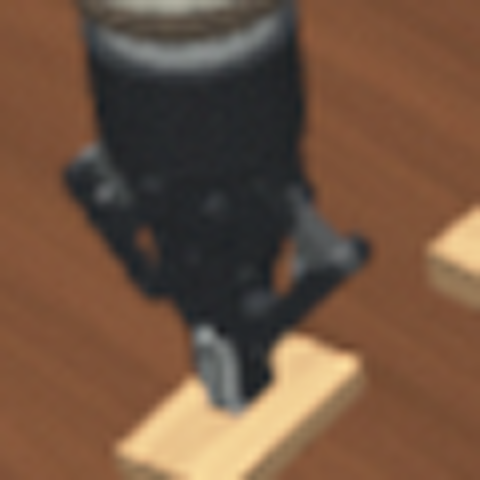

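View pics/f4.png

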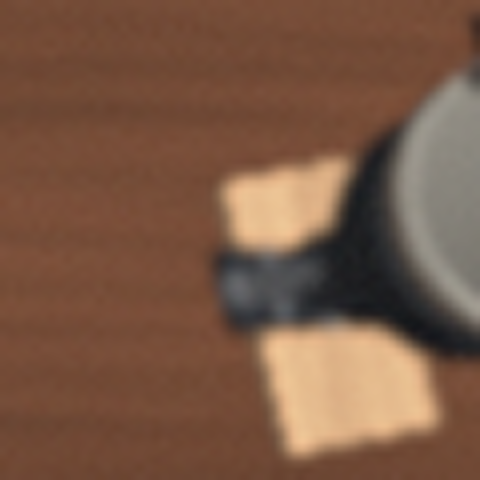

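Correcting for the pad's near edge (about 2 px), the tips are still just above the board's upper face. I'll feel for that face, 14 mm high, with the shut fingers in small steps; that gives the true tip height.

```bash
for i in 1 ; do python3 -m crank '[0,0,-1.5,0,1,0,0,0,0,1]'; python3 -m crank '[0,0,-1.5,0,1,0,0,0,0,1]';python3 -m crank '[0,0,-1.5,0,1,0,0,0,0,1]'; done
```

```text
time: 5.4
ee_pos: [0.4831, -0.3145, -0.0158]
tool_rot: [-0.077, -0.703, -0.077, 0.703]
force: [-0.7, 0.0, -0.8]
finger_gap: 0.0001
time: 5.65
ee_pos: [0.4833, -0.3146, -0.0171]
tool_rot: [0.077, 0.703, 0.077, -0.703]
force: [-1.1, -0.2, 0.5]
finger_gap: 0.0
time: 5.9
ee_pos: [0.4833, -0.3147, -0.0173]
tool_rot: [-0.077, -0.703, -0.077, 0.703]
force: [-2.9, 1.8, 12.0]
finger_gap: 0.0
```

Contact at a reported z of -17 mm with 12 N, so the shut tips are really 31 mm above the reported TCP. I'll use that offset from here on: raise, open, go down to about -30, close.

```bash
python3 -m crank '[0,0,8,0,0, 0,0,0,0,0, 0,0,0,0,0, 0,0,0,0,0, 0,0,-8,0,0, 0,0,-8,0,0, 0,0,-3,0,0, 0,0,0,0,0]'; python3 -m crank '[0,0,0,0,1,0,0,0,0,1,0,0,0,0,1,0,0,0,0,1,0,0,0,0,1]'
```

```text
time: 6.9
ee_pos: [0.483, -0.3143, -0.0302]
tool_rot: [-0.077, -0.703, -0.077, 0.703]
force: [-0.8, -1.4, 0.6]
finger_gap: 0.0851
time: 7.52
ee_pos: [0.4839, -0.3149, -0.0289]
tool_rot: [0.077, 0.703, 0.077, -0.703]
force: [0.2, 0.8, 5.4]
finger_gap: 0.0482
```

```bash
python3 -m crank '[0,0,20,0,1, 0,0,40,0,1, 0,40,20,-3,1, 0,45,10,-4,1, 0,50,0,-4,1, -2,50,0,-4,1, -2,50,0,-4,1, -1,50,0,-4,1, 0,40,0,-3.3,1, 0,30,0,0,1, 0,0,0,0,1,0,0,0,0,1]'
python3 - <<'E'
from h import *
o=snap("g");s=o["scene"];t=o["top"]
crop(s,210,130,310,230,6,"pics/g3.png");crop(t,230,170,310,270,6,"pics/g4.png")
from scipy.spatial.transform import Rotation as Ro
st=env.read_state();q=st["tool_rot"];R=Ro.from_quat([q[1],q[2],q[3],q[0]]).as_matrix();print(st["time"],st["ee_pos"],np.degrees(np.arctan2(R[1,1],R[0,1])))
E
```

```text
time: 9.02
ee_pos: [0.4783, 0.0396, 0.0609]
tool_rot: [-0.085, 0.702, -0.085, -0.702]
force: [0.2, 0.0, -0.1]
finger_gap: 0.0483
9.125 [0.47834237 0.03885836 0.06062802] -103.88769357701888
```

View pics/g3.png

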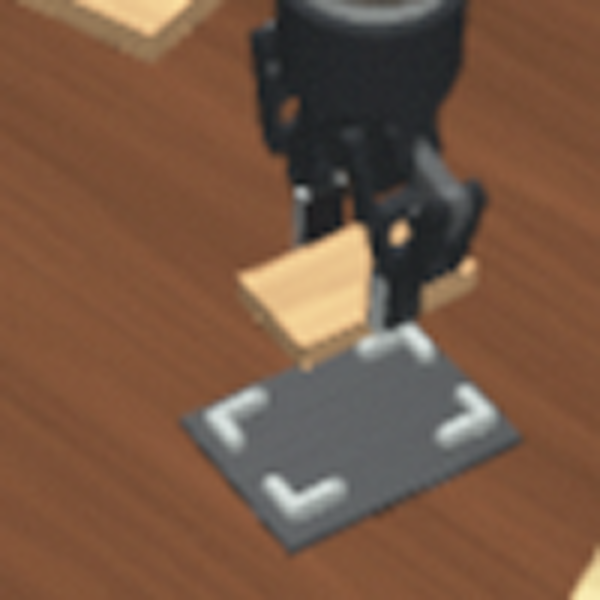

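View pics/g4.png

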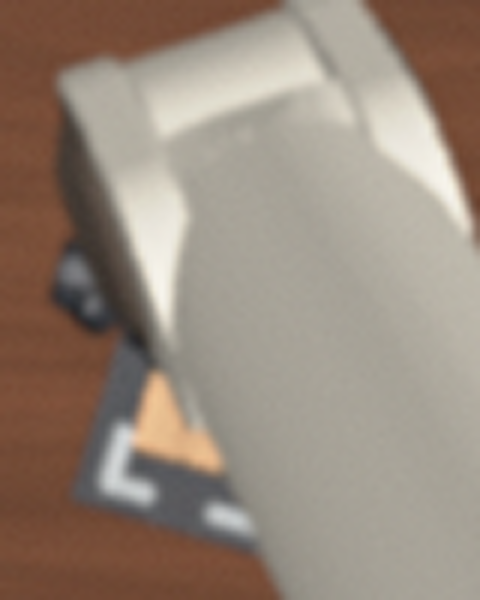

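Run:
```python
from h import *
o=load("g");s=o["scene"]
c=lambda x,y:onz(s,210+(x+.5)/6-.5,130+(y+.5)/6-.5,.104)*1e3
L,F,Rr=c(238,277),c(303,353),c(477,264)
print(L,F,Rr,"edges",np.linalg.norm(L-F),np.linalg.norm(F-Rr),"centre",(L+Rr)/2)
for a,b in((F,L),(F,Rr)):print(np.degrees(np.arctan2(*(b-a)[1::-1])))
# predicted corners of board at measured tool pose
ex=np.array([np.cos(np.radians(-13.8)),np.sin(np.radians(-13.8)),0]);ey=np.array([-ex[1],ex[0],0])
for a in(-45,45):
  for b in(-25,25):
    u,v=proj(s,(np.array([478,40,104])+a*ex+b*ey)/1e3);print(a,b,round((u-210+.5)*6),round((v-130+.5)*6))
```

```text
[515.97062086   6.52320203 104.        ] [529.97648433  56.69381124 104.        ] [439.17315039  74.83019541 104.        ] edges 52.088907065550615 92.59683517560521 centre [477.57188563  40.67669872 104.        ]
-105.59785746802316
168.70480100499503
-45 -25 409 199
-45 25 476 266
45 -25 236 275
45 25 302 347
```

```bash
python3 -m crank '[1,2,-25,0,1, 0,0,-25,0,1, 0,0,-15,0,1, 0,0,-6,0,1, 0,0,0,0,1]'
python3 - <<'E'
from h import *
o=snap("i");s=o["scene"];t=o["top"]
crop(s,230,160,310,235,9,"pics/i3.png")
print(env.read_state()["ee_pos"],env.read_state()["force"])
ex=np.array([np.cos(np.radians(-13.8)),np.sin(np.radians(-13.8)),0]);ey=np.array([-ex[1],ex[0],0])
for a in(-45,45):
  for b in(-25,25):
    u,v=proj(s,(np.array([478,42,32.5])+a*ex+b*ey)/1e3);print(a,b,round((u-230+.5)*9),round((v-160+.5)*9))
E
```

```text
time: 9.75
ee_pos: [0.4793, 0.0422, -0.0106]
tool_rot: [0.085, -0.702, 0.085, 0.702]
force: [-0.1, 0.4, -1.1]
finger_gap: 0.0481
[ 0.47993114  0.04243717 -0.01000239] [0.25179995 0.11033272 0.15427722]
-45 -25 425 203
-45 25 522 304
45 -25 177 319
45 25 271 425
```

View pics/i3.png

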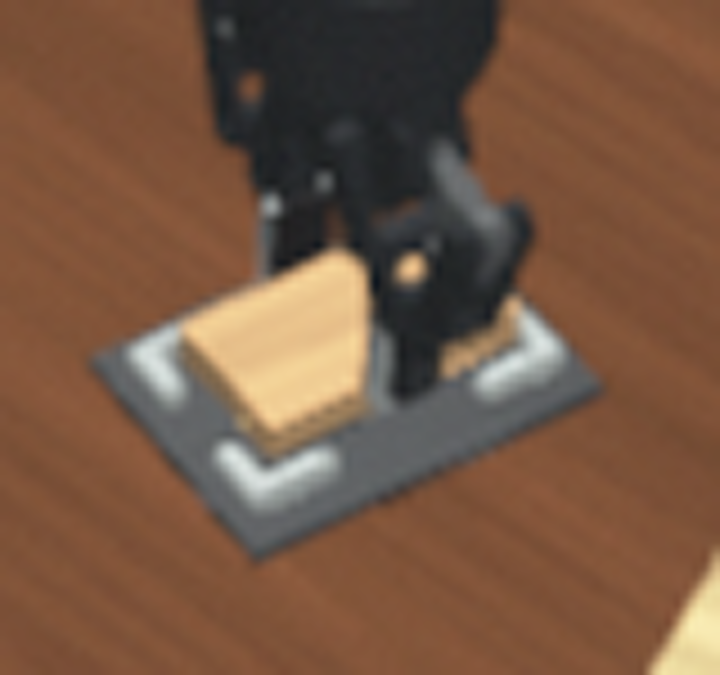

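```bash
python3 -m crank '[0,0,-5,0,1, 0,0,-4,0,1, 0,0,0,0,1]'; python3 -m crank '[0,0,-2,0,1, 0,0,0,0,1]'
python3 - <<'E'
from h import *
o=snap("j");s=o["scene"];t=o["top"]
crop(s,230,160,310,235,9,"pics/j3.png")
E
```

```text
time: 10.22
ee_pos: [0.4791, 0.0419, -0.0198]
tool_rot: [0.085, -0.702, 0.085, 0.702]
force: [0.2, -2.5, -1.1]
finger_gap: 0.0485
time: 10.48
ee_pos: [0.479, 0.042, -0.0217]
tool_rot: [0.085, -0.702, 0.085, 0.702]
force: [-0.3, -2.5, 0.0]
finger_gap: 0.0478
```

View pics/j3.png

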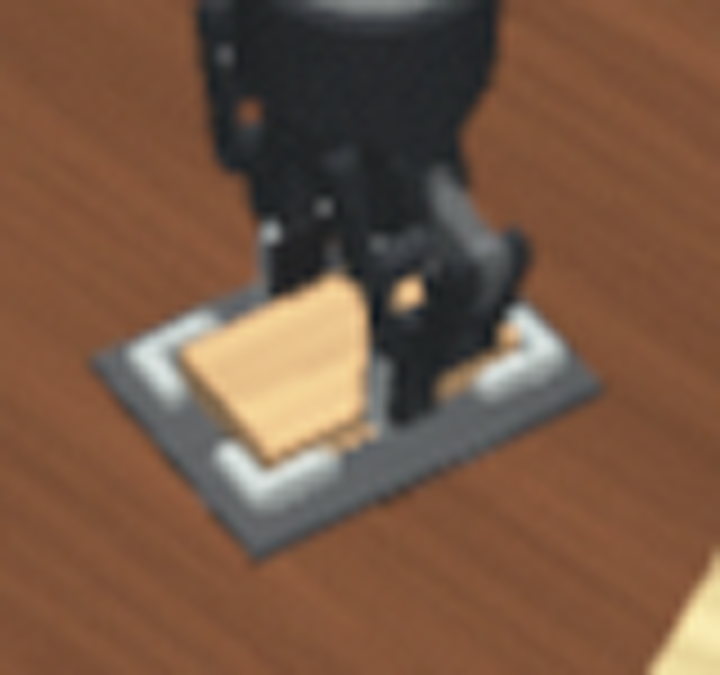

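```bash
python3 -m crank '[0,-0.5,-2,0,1, 0,0,0,0,1]'; python3 -m crank '[0,0,0,0,0, 0,0,0,0,0, 0,0,0,0,0, 0,0,0,0,0]'
python3 -m crank '[0,0,20,0,0, 0,0,30,0,0, -40,0,50,0,0, -40,0,50,0,0, -40,30,30,0,0, -40,40,0,0,0, 0,0,0,0,0]'
python3 - <<'E'
from h import *
o=snap("k");s=o["scene"];t=o["top"]
crop(s,230,160,310,235,9,"pics/k3.png");crop(t,235,200,295,270,8,"pics/k4.png")
E
```

```text
time: 10.82
ee_pos: [0.4792, 0.0419, -0.0229]
tool_rot: [0.085, -0.702, 0.085, 0.702]
force: [-3.2, -2.6, 8.9]
finger_gap: 0.0479
time: 11.32
ee_pos: [0.4793, 0.0421, -0.0237]
tool_rot: [0.085, -0.702, 0.085, 0.702]
force: [-0.6, 0.6, 0.3]
finger_gap: 0.0854
time: 12.2
ee_pos: [0.319, 0.1133, 0.1544]
tool_rot: [-0.082, 0.703, -0.084, -0.702]
force: [0.5, -0.3, -0.4]
finger_gap: 0.0854
```

View pics/k3.png

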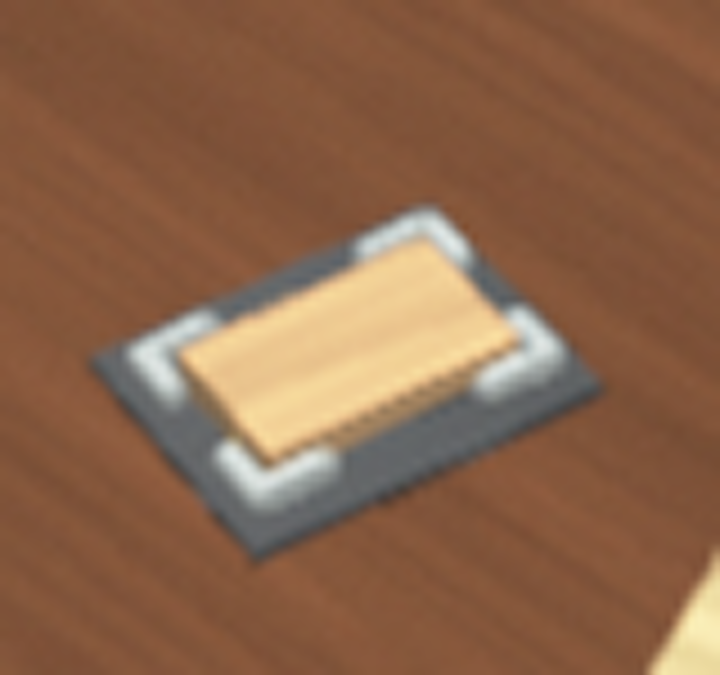

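View pics/k4.png

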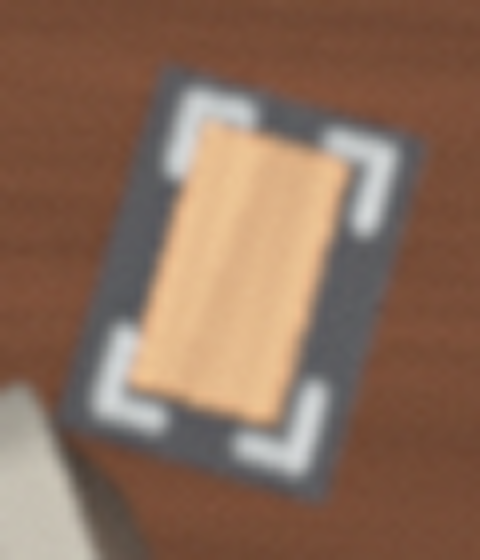

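Run:
```python
from m2 import *
bt=P([(205,120),(350,160),(278,422),(130,385)],235,200,8)
bs=P([(430,238),(527,338),(272,460),(178,353)],230,160,9)
rep("t",t,bt,.02);rep("s",s,bs,.02);trim("b",bt,bs,.02)
for p,q in zip(bt,bs): pass
jt=P([(162,65),(430,143),(320,500),(58,428)],235,200,8);rep("jig",t,jt,.006)
for q in bs: print((min((tri(t,p,s,q) for p in bt),key=lambda r:r[1])[0]*1e3).round(1))
```

```text
t [478.8  42.9] edges [49.5, 89.3, 49.4, 90.7] ang [-103.3, 166.5, 78.3, -13.4]
s [478.8  44.8] edges [49.7, 91.5, 50.1, 91.2] ang [76.7, -14.2, -103.7, 165.5]
b tri mean [478.5  43.6  19. ] z [18.8, 19.4, 19.6, 18.4]
jig [477.1  41.9] edges [93.0, 123.9, 88.7, 125.7] ang [-104.2, 164.6, 77.0, -13.4]
[429.2  30.4  19.6]
[439.6  78.5  18.4]
[528.3  56.8  18.8]
[516.8   8.5  19.4]
```

The board sits flat: all four corners at 18.4–19.6 mm, aligned with the jig and inside the stops. Next, the clearance around the can.

Run:
```python
from m2 import *
o=load("k");t=o["top"];s=o["scene"]
crop(t,80,180,230,290,5,"pics/k5.png")
print("orange base",onz(t,144,272,.05),"orange btn scene",onz(s,397,211,.12))
print("red",onz(s,422,261,.12))
```

```text
orange base [0.36501464 0.34208453 0.05      ] orange btn scene [0.37319282 0.34814281 0.12      ]
red [0.46084178 0.46161776 0.12      ]
```

View pics/k5.png

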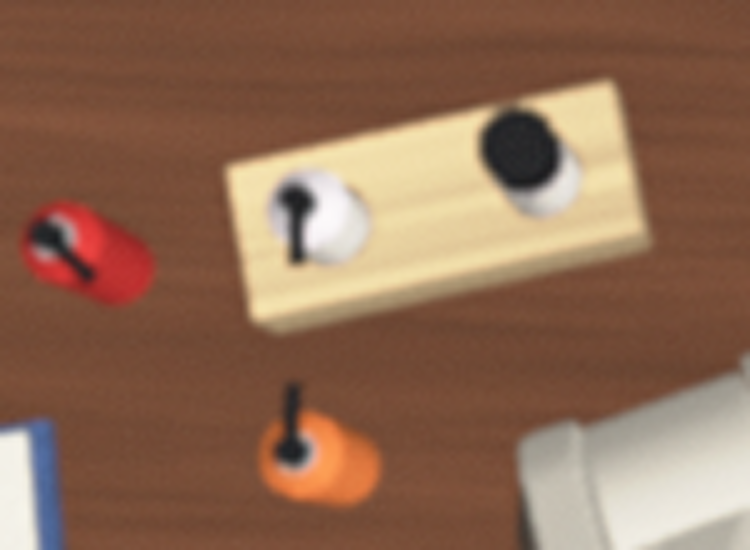

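Plan: if I tipped the can along its present heading (184°), it would swing into the orange can at (370,346). So I'll grip, lift to about 10 mm of engagement and turn the can +61° in the well. Then I'll drag it so the well's rim tips it within the jaws.

```bash
python3 -m crank '[20,30,0,3,0, 20,30,0,3,0, 20,30,0,3,0, 20,30,0,3,0, 20,30,0,3,0, 20,30,0,3,0, 20,30,0,0,0, 20,25,-10,0,0, 6,0,-10,0,0, 0,0,-10,0,0, 0,0,0,0,0]'
python3 - <<'E'
from h import *
o=snap("l");s=o["scene"];t=o["top"]
crop(s,330,160,430,290,5,"pics/l3.png");crop(t,80,180,200,280,5,"pics/l4.png")
from scipy.spatial.transform import Rotation as Ro
st=env.read_state();q=st["tool_rot"];R=Ro.from_quat([q[1],q[2],q[3],q[0]]).as_matrix();print(st["time"],st["ee_pos"],np.degrees(np.arctan2(R[1,1],R[0,1])),st["q"].round(2))
E
```

```text
time: 13.68
ee_pos: [0.4864, 0.3449, 0.1224]
tool_rot: [-0.026, -0.706, -0.025, 0.708]
force: [-0.4, -0.2, 0.2]
finger_gap: 0.0856
13.775 [0.48700047 0.34602884 0.12398905] -85.80412118059415 [-0.15  0.55 -0.69  1.75  0.41  0.99 -2.49]
```

View pics/l3.png

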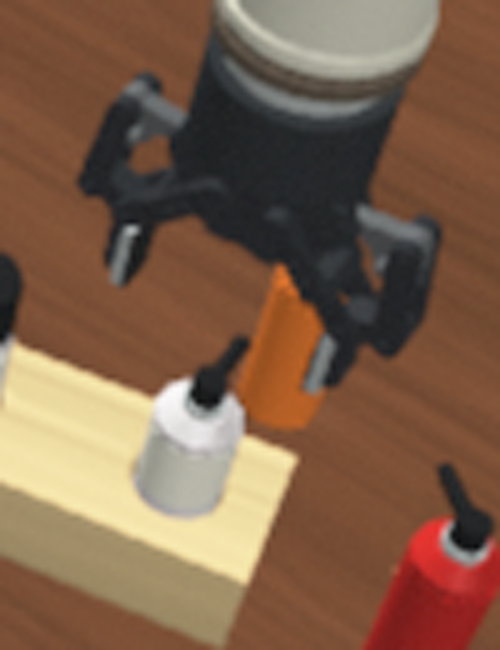

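View pics/l4.png

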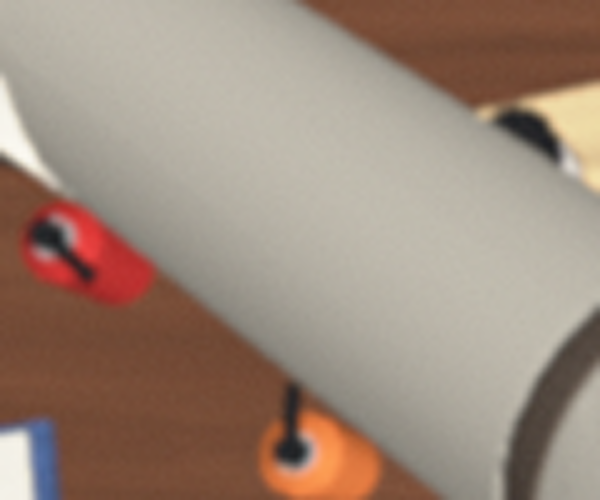

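The last joint is near its limit, but a positive turn moves it away. Fingers straddle the can with the spout across the jaws. I'll descend and close.

```bash
python3 -m crank '[-1,2,-20,0,0, 0,0,-30,0,0, 0,0,-25,0,0, 0,0,-15,0,0, 0,0,0,0,0]'; python3 -m crank '[0,0,0,0,1,0,0,0,0,1,0,0,0,0,1,0,0,0,0,1,0,0,0,0,1]'
python3 - <<'E'
from h import *
o=snap("m");s=o["scene"];t=o["top"]
crop(s,330,160,430,290,5,"pics/m3.png")
E
```

```text
time: 14.4
ee_pos: [0.4852, 0.3483, 0.0327]
tool_rot: [-0.027, -0.706, -0.026, 0.707]
force: [0.2, 0.2, 0.4]
finger_gap: 0.0853
time: 15.02
ee_pos: [0.487, 0.3492, 0.0352]
tool_rot: [0.026, 0.707, 0.026, -0.706]
force: [-0.7, -0.7, 6.0]
finger_gap: 0.0391
```

View pics/m3.png

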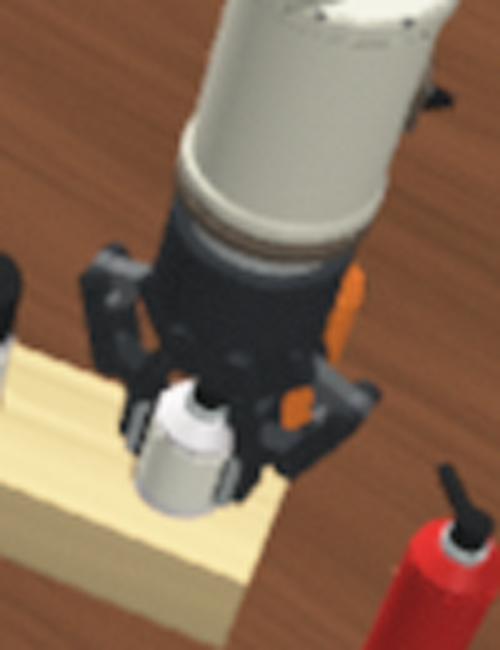

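Gripped (gap 39 mm), the can still upright. I'll lift it 34 mm and turn +61°.

```bash
python3 -m crank '[0,0,10,0,1, 0,0,12,0,1, 0,0,12,0,1, 0,0,0,9,1, 0,0,0,9,1, 0,0,0,9,1, 0,0,0,9,1, 0,0,0,9,1, 0,0,0,8,1, 0,0,0,8,1, 0,0,0,0,1,0,0,0,0,1]'
python3 - <<'E'
from h import *
o=snap("n");s=o["scene"];t=o["top"]
crop(s,330,160,430,290,5,"pics/n3.png")
from scipy.spatial.transform import Rotation as Ro
st=env.read_state();q=st["tool_rot"];R=Ro.from_quat([q[1],q[2],q[3],q[0]]).as_matrix();print(st["time"],st["ee_pos"],np.degrees(np.arctan2(R[1,1],R[0,1])),st["q"].round(2),st["force"])
E
```

```text
time: 16.62
ee_pos: [0.4859, 0.3494, 0.0685]
tool_rot: [0.38, 0.596, 0.381, -0.596]
force: [-2.2, 1.7, -0.0]
finger_gap: 0.0388
16.725 [0.4859505  0.34941233 0.0684174 ] -24.84960221469578 [-0.06  0.69 -0.84  1.78  0.62  0.96 -1.59] [-1.80590826  2.01044014 -0.6639749 ]
```

View pics/n3.png

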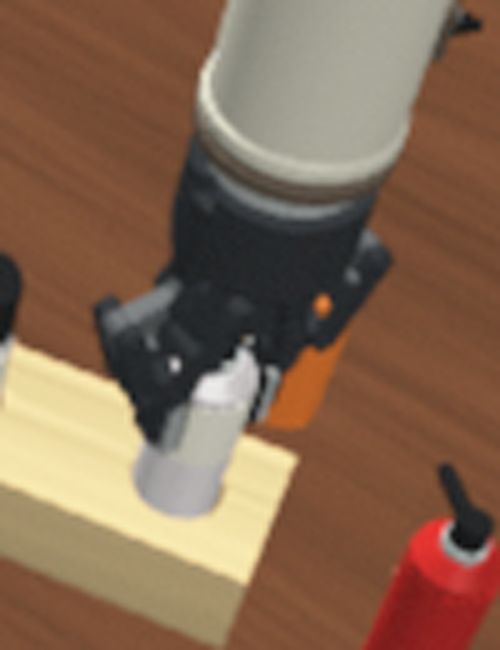

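```bash
python3 -m crank '[-2.1,-4.5,0,0,1, -2.1,-4.5,0,0,1]'; python3 -m crank '[-2.1,-4.5,0,0,1, -2.1,-4.5,0,0,1]'
python3 - <<'E'
from h import *
o=snap("p");s=o["scene"];t=o["top"]
crop(s,330,160,430,290,5,"pics/p3.png")
print(env.read_state()["wrist_torque"])
E
```

```text
time: 16.98
ee_pos: [0.4837, 0.3446, 0.0696]
tool_rot: [0.38, 0.598, 0.383, -0.592]
force: [1.9, 10.0, -1.1]
finger_gap: 0.0388
time: 17.23
ee_pos: [0.4803, 0.337, 0.0707]
tool_rot: [0.379, 0.599, 0.383, -0.591]
force: [2.7, 11.9, 1.8]
finger_gap: 0.0386
[ 2.59078284 -0.39907665  0.04664131]
```

View pics/p3.png

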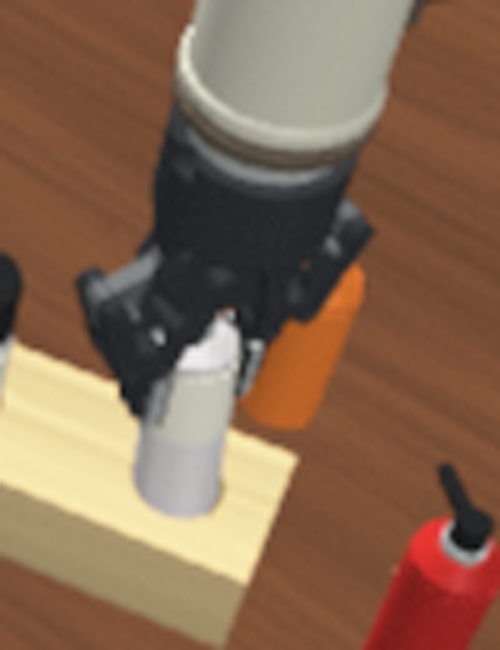

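It tips in the grip with about 12 N. Continuing.

```bash
python3 -m crank '[-2.1,-4.5,0,0,1, -2.1,-4.5,0,0,1, -2.1,-4.5,0,0,1]'; python3 -m crank '[-2.1,-4.5,0,0,1, -2.1,-4.5,0,0,1, -2.1,-4.5,0,0,1]'
python3 - <<'E'
from h import *
o=snap("r");s=o["scene"];t=o["top"]
crop(s,330,160,430,290,5,"pics/r3.png")
E
```

```text
time: 17.7
ee_pos: [0.4741, 0.3237, 0.071]
tool_rot: [0.379, 0.6, 0.383, -0.591]
force: [1.6, 10.9, 0.8]
finger_gap: 0.0387
time: 18.08
ee_pos: [0.4677, 0.3093, 0.0702]
tool_rot: [0.38, 0.599, 0.383, -0.592]
force: [2.9, 9.1, -1.4]
finger_gap: 0.0388
```

View pics/r3.png

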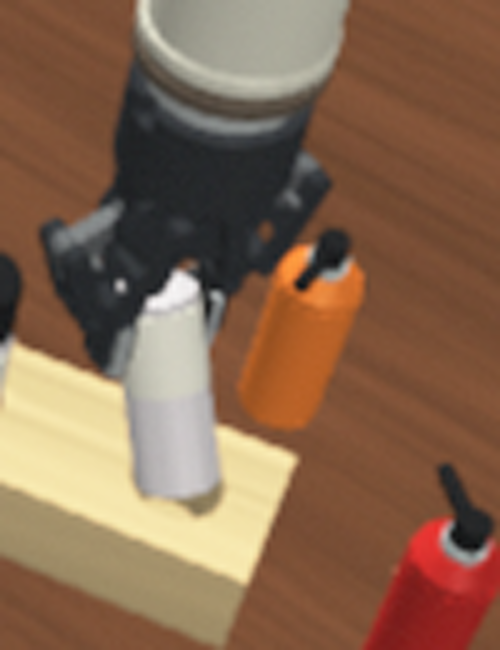

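```bash
python3 -m crank '[-1.3,-2.7,-2,0,1, -1.7,-3.6,-3,0,1, -1.3,-2.7,0,0,1,0,0,0,0,1]'
python3 - <<'E'
from h import *
o=snap("u");s=o["scene"];t=o["top"]
crop(s,310,160,430,290,5,"pics/u3.png");crop(t,100,160,220,270,5,"pics/u4.png")
E
```

```text
time: 18.68
ee_pos: [0.4635, 0.2993, 0.0653]
tool_rot: [0.38, 0.599, 0.382, -0.592]
force: [1.5, 6.7, 3.0]
finger_gap: 0.0387
```

View pics/u3.png

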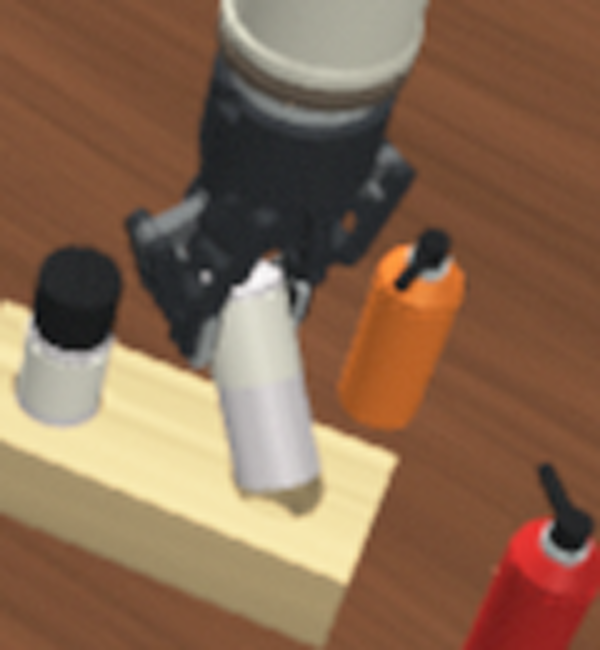

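View pics/u4.png

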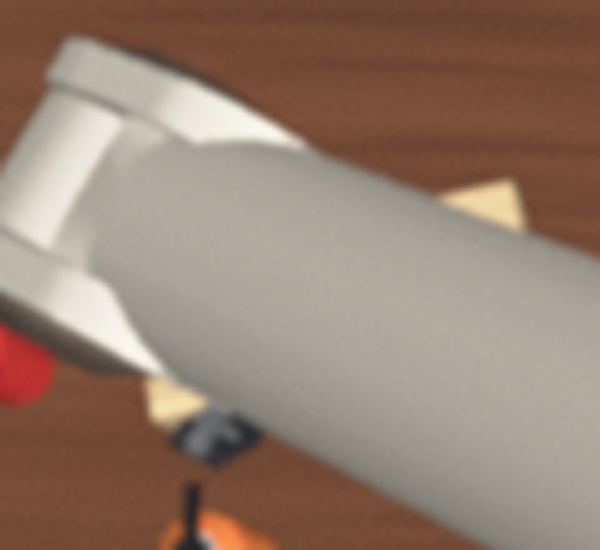

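```bash
cat > tilt.py <<'E'
from h import *
from scipy.optimize import least_squares
def silh(c,base,ax,r=.02,h=.095):
    # hull of the projected cylinder
    ax=ax/np.linalg.norm(ax);a=np.cross(ax,[0,0,1.]);a/=np.linalg.norm(a);b=np.cross(ax,a)
    f=np.linspace(0,2*np.pi,60);P=[base+k*h*ax+r*(np.cos(x)*a+np.sin(x)*b) for k in(0,1) for x in f]
    return cv2.convexHull(np.array([proj(c,p) for p in P],np.float32))[:,0]
E
python3 - <<'E'
from tilt import *
o=load("u");s=o["scene"]
f=np.array([np.cos(np.radians(245)),np.sin(np.radians(245)),0]);G=np.array([.4635,.2993,.117])
for th in(35,40,45,50,55):
    a=np.radians(th);ax=f*np.sin(a)+np.array([0,0,np.cos(a)])
    base=G-.0745*ax;img=cv2.resize(s["pixels"][160:290,310:430],None,fx=5,fy=5,interpolation=cv2.INTER_CUBIC)
    H=(silh(s,base,ax)-[310,160]+.5)*5
    H2=np.array([proj(s,base),proj(s,base+.06*ax)]);print(th,((H2-[310,160]+.5)*5).round().tolist(),"lowest",H[H[:,1].argmax()].round())
    if th in(45,50): cv2.polylines(img,[H.astype(np.int32)],True,(0,0,255),1);cv2.imwrite(f"pics/u_{th}.png",img)
E
```

```text
35 [[264.0, 462.0], [245.0, 343.0]] lowest [255. 480.]
40 [[272.0, 466.0], [247.0, 343.0]] lowest [253. 481.]
45 [[279.0, 468.0], [248.0, 344.0]] lowest [252. 482.]
50 [[286.0, 469.0], [249.0, 344.0]] lowest [252. 482.]
55 [[293.0, 469.0], [251.0, 343.0]] lowest [252. 482.]
```

View pics/u_45.png

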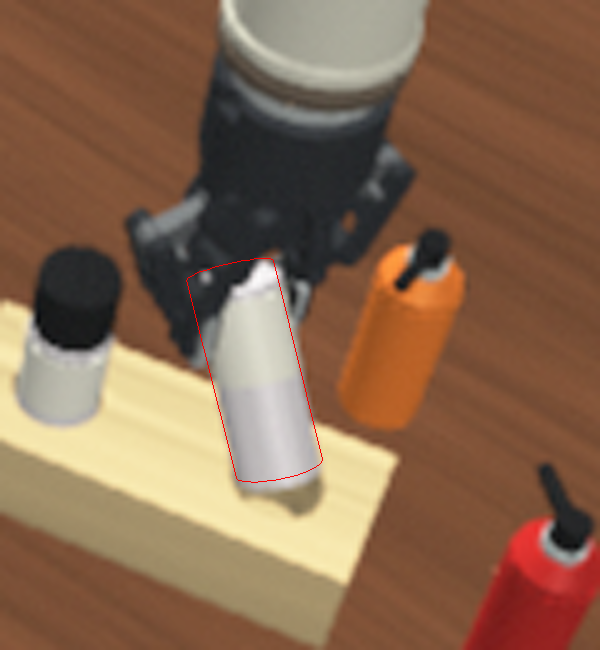

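Run:
```python
from tilt import *
o=load("u");s=o["scene"]
crop(s,345,205,380,262,10,"pics/u5.png")
```

```text
(no output)
```

View pics/u5.png

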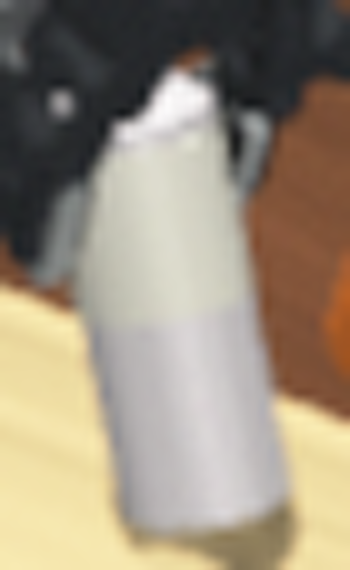

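Run:
```python
from tilt import *
o=load("u");s=o["scene"]
pts=np.array([(85,310),(105,420),(120,500),(240,240),(262,370),(287,485),(160,532),(215,526),(268,507)],float)
pts=(pts+.5)/10-.5+[345,205]
f=np.array([np.cos(np.radians(245)),np.sin(np.radians(245)),0]);G=np.array([.4635,.2993,.117]);n=np.array([-f[1],f[0],0])
def res(p,full=True):
    a=np.radians(p[0]);ax=f*np.sin(a)+np.array([0,0,np.cos(a)])
    base=G+n*p[2]*1e-3-(.0745+p[1]*1e-3)*ax
    H=silh(s,base,ax).astype(np.float32)
    r=[cv2.pointPolygonTest(H.reshape(-1,1,2),(float(x),float(y)),True) for x,y in pts]
    return np.r_[r,p[1]/30,p[2]/10]
for t0 in(35,45):
    r=least_squares(res,[t0,0,0],diff_step=1e-3);print(r.x.round(2),r.fun.round(2))
```

```text
[45.63  0.    0.  ] [ 1.09  0.31 -0.22 -0.13  0.93 -0.37 -1.83 -1.91 -1.54  0.    0.  ]
[45.63  0.    0.  ] [ 1.09  0.31 -0.22 -0.13  0.93 -0.37 -1.83 -1.91 -1.54  0.    0.  ]
```

Run:
```python
from tilt import *
from scipy.optimize import minimize
o=load("u");s=o["scene"]
pts=np.array([(85,310),(105,420),(120,500),(240,240),(262,370),(287,485),(160,532),(215,526),(268,507)],float)
pts=(pts+.5)/10-.5+[345,205]
f=np.array([np.cos(np.radians(245)),np.sin(np.radians(245)),0]);G=np.array([.4635,.2993,.117]);n=np.array([-f[1],f[0],0])
def res(p):
    a=np.radians(p[0]);ax=f*np.sin(a)+np.array([0,0,np.cos(a)])
    base=G+n*p[2]*1e-3-(.0745+p[1]*1e-3)*ax
    H=silh(s,base,ax).astype(np.float32)
    return np.array([cv2.pointPolygonTest(H.reshape(-1,1,2),(float(x),float(y)),True) for x,y in pts])
for w in(0,.02):
    r=minimize(lambda p:(res(p)**2).sum()+w*(p[2]**2),[42,3,1],method="Nelder-Mead");print(r.x.round(2),r.fun,res(r.x).round(2))
```

```text
[38.53  5.35 -2.87] 1.946306562959508 [ 0.67  0.53  0.48  0.48  0.71  0.37 -0.25  0.01  0.24]
[39.14  5.18 -2.52] 2.090633015871735 [ 0.74  0.55  0.45  0.39  0.69  0.42 -0.23  0.    0.23]
```

Fit: tilt about 39°, held about 80 mm above its base. I'll drag 7 mm more, then lift clear and look from a better heading.

```bash
python3 -m crank '[-1.5,-3.2,0,0,1, -1.5,-3.2,0,0,1, 0,0,0,0,1]'; python3 -m crank '[0,0,15,0,1, 0,0,30,0,1, 0,0,40,0,1, 20,0,30,0,1, 30,-5,10,-5,1, 40,-20,0,-5,1, 40,-30,0,-5,1,40,-30,0,-5,1,20,-20,0,-5,1,0,0,0,-5,1,0,0,0,-5,1,0,0,0,-5,1,0,0,0,-5,1,0,0,0,0,1]'
python3 - <<'E'
from h import *
o=snap("v");s=o["scene"];t=o["top"]
from scipy.spatial.transform import Rotation as Ro
st=env.read_state();q=st["tool_rot"];R=Ro.from_quat([q[1],q[2],q[3],q[0]]).as_matrix();print(st["time"],st["ee_pos"],np.degrees(np.arctan2(R[1,1],R[0,1])),st["q"].round(2),st["force"],st["finger_gap"])
E
```

```text
time: 19.15
ee_pos: [0.4604, 0.2923, 0.0652]
tool_rot: [0.38, 0.599, 0.382, -0.593]
force: [0.5, 5.8, 3.5]
finger_gap: 0.0388
time: 20.9
ee_pos: [0.6476, 0.1822, 0.1881]
tool_rot: [-0.125, -0.696, -0.124, 0.696]
force: [0.1, 0.6, -1.5]
finger_gap: 0.0384
21.0 [0.64772506 0.18272464 0.18803506] -69.70763700443955 [ 0.16  0.62 -0.71  1.49  0.42  1.19 -1.84] [ 0.87664481 -0.16369485 -1.6040949 ] 0.03861049418143621
```

View pics/v_scene.png

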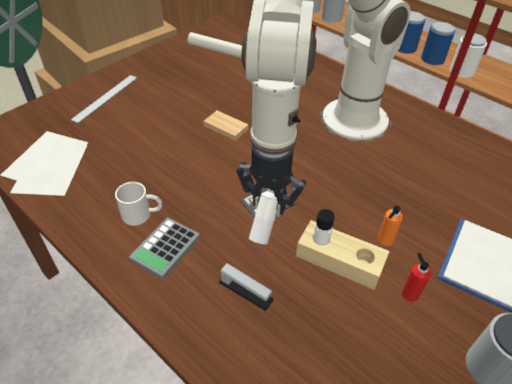

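View pics/v_top.png

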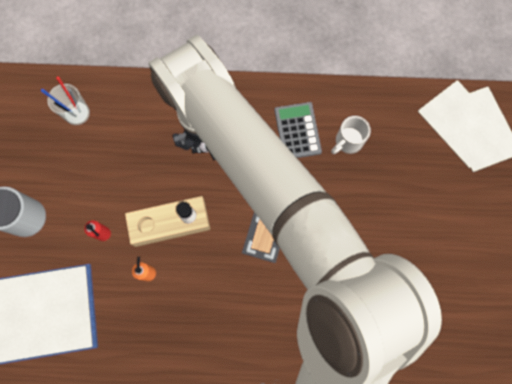

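The can is out of the well and tipped, heading 200° (scene (262,215)); that heading is foreshortened in the camera. Spraying at heading about 300° gives a side view and clear space on the robot's side of the stand, so I'll go there.

```bash
python3 -m crank '[-20,0,10,10,1, -25,0,0,10,1, -25,0,0,10,1, -25,0,0,10,1, -25,0,0,10,1, -25,0,0,10,1, -25,0,0,10,1, -25,5,0,10,1, -25,5,0,10,1, -25,5,0,10,1, -21,11,0,0,1, 0,0,0,0,1, 0,0,0,0,1]'
python3 - <<'E'
from h import *
o=snap("w");s=o["scene"];t=o["top"]
crop(s,270,70,390,190,6,"pics/w3.png")
from scipy.spatial.transform import Rotation as Ro
st=env.read_state();q=st["tool_rot"];R=Ro.from_quat([q[1],q[2],q[3],q[0]]).as_matrix();print(st["time"],st["ee_pos"],np.degrees(np.arctan2(R[1,1],R[0,1])),R[:,0].round(3),st["q"].round(2),st["force"],st["finger_gap"])
E
```

```text
time: 22.62
ee_pos: [0.3828, 0.2094, 0.1983]
tool_rot: [0.613, 0.353, 0.612, -0.353]
force: [-0.1, -0.6, -2.3]
finger_gap: 0.0389
22.725 [0.38278195 0.20935256 0.1981913 ] 30.11106476715622 [ 0.001  0.    -1.   ] [ 0.63  0.35 -1.38  2.04  0.39  1.06 -0.41] [ 0.04985553 -0.87402385 -1.60929839] 0.03861778044793675
```

View pics/w_scene.png

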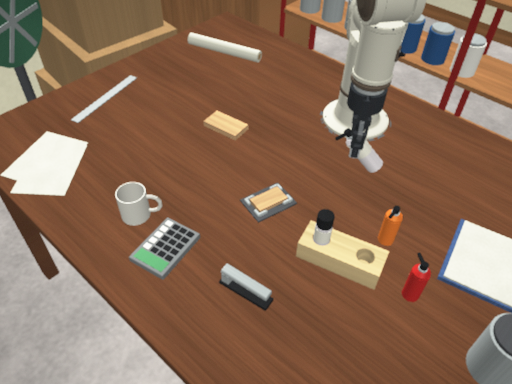

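View pics/w3.png

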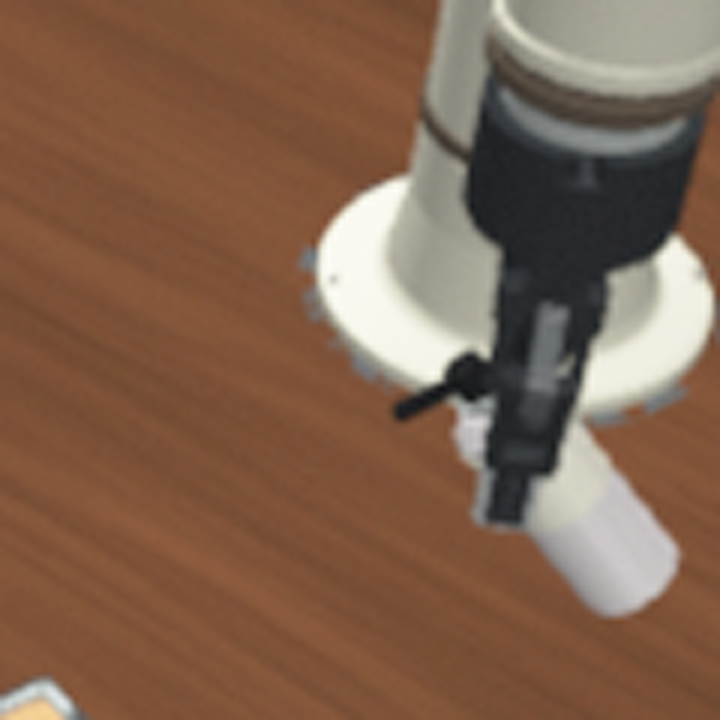

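View pics/w_top.png

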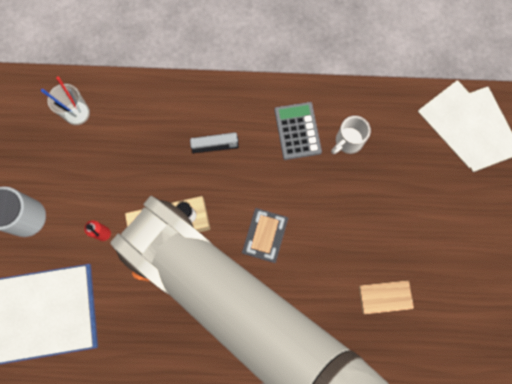

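```bash
cat > fit.py <<'E'
from tilt import *
from scipy.optimize import minimize
def canfit(s,tcp,head,pts,noz,w=.002):
    f=np.array([np.cos(np.radians(head)),np.sin(np.radians(head)),0]);z=np.array([0,0,1.])
    G=np.array(tcp)+[0,0,.0515]
    def model(p):
        a=np.radians(p[0]);ax=f*np.sin(a)+z*np.cos(a);fx=f*np.cos(a)-z*np.sin(a)
        base=G-(.0745+p[1]*1e-3)*ax+p[2]*1e-3*fx
        return base,ax,base+.032*fx+.116*ax,fx
    def res(p):
        b,ax,N,fx=model(p);H=silh(s,b,ax).astype(np.float32).reshape(-1,1,2)
        return np.r_[[cv2.pointPolygonTest(H,(float(x),float(y)),True) for x,y in pts],np.array(proj(s,N))-noz]
    r=minimize(lambda p:(res(p)**2).sum()+w*(p[1]**2+p[2]**2),[42,3,1],method="Nelder-Mead",options=dict(maxiter=2000))
    b,ax,N,fx=model(r.x);return r.x,res(r.x),b,N,fx
E
python3 - <<'E'
from fit import *
o=load("w");s=o["scene"]
k=lambda l:(np.array(l,float)+.5)/6-.5+[270,70]
pts=k([(545,555),(590,606),(612,616),(645,602),(679,560),(650,505),(612,450)]);noz=k([(398,412)])[0]
x,r,b,N,fx=canfit(s,[.3828,.2094,.1982],300.1,pts,noz)
print(x.round(2),r.round(2),"base",b.round(4),"noz",N.round(4),"dir",fx.round(3))
B=np.array([.478,.043,.020]);print("dist",np.linalg.norm(B-N),"miss", np.linalg.norm(np.cross(B-N,fx)))
print("shift to target mm",((B-.2*fx-N)*1e3).round(1))
E
```

```text
[42.57  4.24 -4.9 ] [-0.63 -0.32 -0.16  0.34  0.35 -0.42 -1.21 -0.01 -0.59] base [0.3543 0.2586 0.195 ] noz [0.4055 0.1703 0.2588] dir [ 0.369 -0.637 -0.676]
dist 0.28018434282522076 miss 0.07675277269458709
shift to target mm [-1.300e+00  1.000e-01 -1.035e+02]
```

Tilt 42.6° in side view. Aiming needs a shift of about (-1, 0, -103) mm.

```bash
python3 -m crank '[0,0,-20,0,1, 0,0,-25,0,1, 0,0,-25,0,1, -1,0,-20,0,1, 0,0,-13,0,1, 0,0,0,0,1, 0,0,0,0,1]'
python3 - <<'E'
from fit import *
o=snap("x");s=o["scene"];t=o["top"]
crop(s,230,110,390,230,5,"pics/x3.png");crop(t,120,180,300,310,4,"pics/x4.png")
st=env.read_state();print(st["time"],st["ee_pos"],st["force"],st["finger_gap"])
E
```

```text
time: 23.6
ee_pos: [0.3815, 0.2099, 0.0956]
tool_rot: [0.613, 0.353, 0.613, -0.352]
force: [-0.5, 0.7, -1.4]
finger_gap: 0.039
23.7 [0.38159993 0.20980201 0.09569815] [ 0.4281651   0.83041217 -1.34024984] 0.038437803237004575
```

View pics/x3.png

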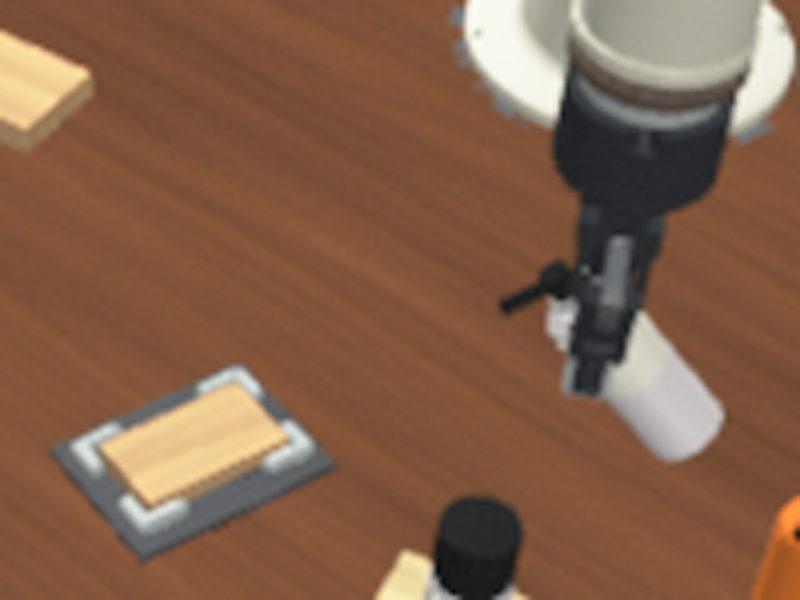

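View pics/x4.png

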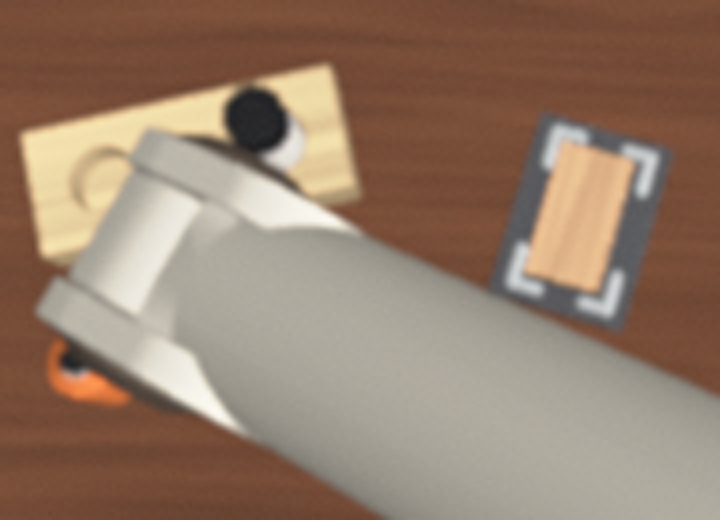

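Run:
```python
from fit import *
o=load("x");s=o["scene"]
crop(s,320,150,382,206,12,"pics/x5.png")
```

```text
(no output)
```

View pics/x5.png

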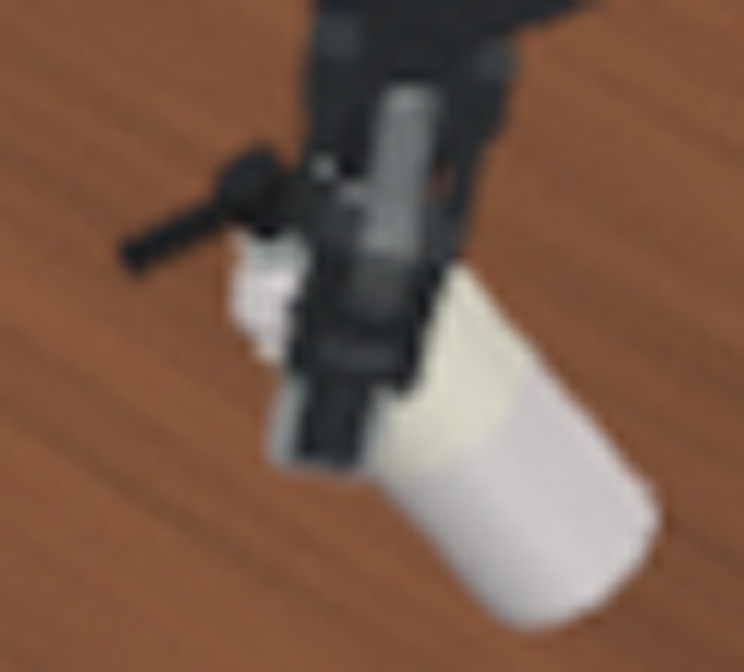

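Run:
```python
from tilt import *
from scipy.optimize import minimize
o=load("x");s=o["scene"];K=lambda l:(np.array(l,float)+.5)/12-.5+[320,150]
pts=K([(470,280),(560,385),(655,500),(385,480),(440,548),(495,615),(540,631),(600,602),(658,525)])
tip,mid=K([(122,254),(218,212)])
f=np.array([np.cos(np.radians(300.1)),np.sin(np.radians(300.1)),0]);z=np.array([0,0,1.]);n=np.cross(z,f)
G=np.array([.3816,.2098,.0957+.0515])
def model(p):
    a=np.radians(p[0]);ax=f*np.sin(a)+z*np.cos(a);f0=f*np.cos(a)-z*np.sin(a)
    g=np.radians(p[3]);fx=f0*np.cos(g)+n*np.sin(g)
    b=G-(.0745+p[1]*1e-3)*ax+p[2]*1e-3*f0
    return b,ax,fx
def res(p):
    b,ax,fx=model(p);H=silh(s,b,ax).astype(np.float32).reshape(-1,1,2)
    T=b+.032*fx+.116*ax;d=tip-mid;d/=np.linalg.norm(d);M=np.array(proj(s,b+.008*fx+.116*ax))-mid
    return np.r_[[cv2.pointPolygonTest(H,(float(x),float(y)),True) for x,y in pts],np.array(proj(s,T))-tip,M[0]*d[1]-M[1]*d[0]]
for fixg in(0,1):
    c=lambda p:(res(p)**2).sum()+.002*(p[1]**2+p[2]**2)+(1e3 if fixg else .01)*p[3]**2
    r=minimize(c,[42,3,1,.5],method="Nelder-Mead",options=dict(maxiter=4000,maxfev=4000))
    b,ax,fx=model(r.x);N=b+.032*fx+.116*ax;B=np.array([.4785,.043,.020])
    print(r.x.round(2),res(r.x).round(2),"N",N.round(4),"dist",np.linalg.norm(B-N).round(4),"miss",np.linalg.norm(np.cross(B-N,fx)).round(4),"shift",((B-.2*fx-N)*1e3).round(1),"aim at z20",(N+fx*(.02-N[2])/fx[2]).round(4))
```

```text
[42.94  5.21 -3.79  0.36] [-0.15 -0.1   0.03  0.41  0.03 -0.29 -0.26  0.17 -0.03  0.25 -0.08 -0.09] N [0.4045 0.1706 0.1545] dist 0.1997 miss 0.0024 shift [-0.6 -1.6  1.7] aim at z20 [0.4781 0.0462 0.02  ]
[42.99  5.26 -3.73  0.  ] [-0.17 -0.1   0.04  0.42  0.03 -0.29 -0.25  0.18 -0.02  0.24 -0.11 -0.09] N [0.4044 0.1705 0.1544] dist 0.1996 miss 0.0022 shift [ 0.8 -1.   1.9] aim at z20 [0.4767 0.0458 0.02  ]
```

Tilt 43°, nozzle 199.7 mm from the board centre, aim off by about 2 mm. I'll hold for a second to see that nothing creeps, then hand in.

```bash
python3 -m crank '[0,0,0,0,1,0,0,0,0,1,0,0,0,0,1,0,0,0,0,1,0,0,0,0,1,0,0,0,0,1,0,0,0,0,1,0,0,0,0,1]'
python3 - <<'E'
from h import *
a=load("x");o=snap("y");
for n in("scene","top"):
    d=np.abs(a[n]["pixels"].astype(int)-o[n]["pixels"]).max(2);print(n,d.max(),(d>25).sum())
print(np.abs(env.read_state()["qd"]).max())
i=load("a");d=cv2.absdiff(i["top"]["pixels"],o["top"]["pixels"]).max(2);cv2.imwrite("pics/ydiff.png",d)
E
```

```text
time: 24.7
ee_pos: [0.3809, 0.2095, 0.095]
tool_rot: [0.613, 0.352, 0.613, -0.352]
force: [-0.1, 0.6, -1.8]
finger_gap: 0.0387
scene 51 23
top 44 20
0.0016366493725903273
```

View pics/ydiff.png

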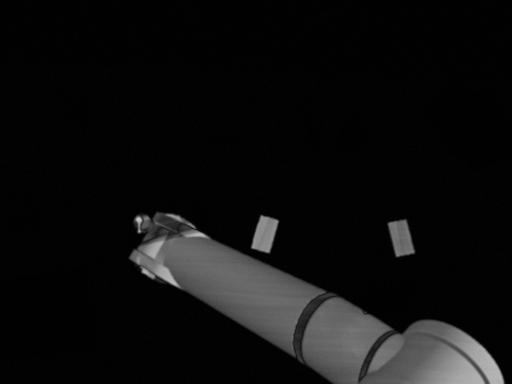

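The difference picture shows only the board moved (old place (401,238), now in the jig at (265,234)), the can gone from its well, and the arm. Nothing else was disturbed.

```bash
python3 -c "
from plant import env
print(env.finish_job())"
```

```text
the job is handed in; nothing more can be done
None
```

The board is flat and square in the jig pocket and released. The bare-nozzle can is out of the stand and held in the air, aimed at the middle of the board. The job was handed in at about 25 s; the hand-in reports no verdict.

**Board:** in the last measurement its four corners stood at 18.4 to 19.6 mm (20 mm expected), all inside the stops.

**Can:** moves can only turn about the vertical, so I tipped it inside the grip by dragging it against the rim of its well. The last camera fit gives:
- **Tilt:** about 43°.
- **Distance:** the nozzle is about 200 mm from the centre of the board's upper face.
- **Aim:** it misses the centre by about 2 to 3 mm.

This fit comes from one camera, because the arm hid the can from the top view. The pictures showed no creep over a one-second hold.

**Other objects:** the before-and-after difference in the top picture shows nothing else moved. The orange can is partly behind the arm in that view.

**What disagreed:**
- **Tool height:** the reported TCP was about 31 mm lower than the real fingertips. The first two attempts to grip the board closed above it, without moving it. I then found the offset by touching the board's top at 12 N and corrected for it.
- **Board tilt:** the board looked slightly tilted in the grip above the jig, but it lay flat once released.

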